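Hold the gear cover at its balance point

ROBOT

A 6-joint arm with a two-finger parallel gripper is mounted at the origin on the work surface. World frame = base frame: x ahead of the robot, y to its left, z up, the work surface at z = 0. Lengths are in m, angles in degrees, forces in N, time in s.
With the tool pointing down it reaches from about 0.4 to 0.825 m from the base axis. Payload 7 kg.
Tool frame: the origin (TCP) lies between the finger pads; the fingertips stand 14 mm ahead of it and the grasp point (between the pads) lies 5 mm behind it (r.tips_ahead is the distance from the TCP to the fingertips, in m); z points along the fingers, y is the direction in which the jaws open and shut (so a half turn about z gives the same grasp; the last joint's range is limited). The gripper opens to 88 mm and grips with 3 to 60 N. Pads are 19 mm wide; open, the fingers measure 130 mm over their backs; the gripper's body (78 mm by 193 mm) begins 47 mm behind the grasp point.
Start: joints at [80.22, 20.546, 0.682, 0, -70.136, -16.507], TCP at [0.299, 0.605, 0.241] pointing down, gripper open.
Joint ranges: [-176.03, 176.03], [-82.01, 121.73], [-58.28, 71.71], [-173.87, 95.51], [-174.79, -0.11], [-173.66, 173.66]. Speed limits (degrees/s): [136.94, 136.94, 172.46, 180, 180, 180].

INTERFACE

Orientations are given as [roll, pitch, yaw] about the fixed x, y, z axes, in that order (R = Rz(yaw) Ry(pitch) Rx(roll)).
In Python, from plant import r gives the robot as it stands.
- The arm moves only by the tool apply_moves, never from a script. Its arguments are lists of equal length, an entry for each row: "slide": the shift along the tool's x, y, z as a fraction of full scale, a list of three; "turn": the turn, a rotation vector about the tool's x, y, z as a fraction of full scale, a list of three; "jaw": the closure, from 0 (fully open) to 1 (shut). In form: {"slide": [[dx, dy, dz], ...], "turn": [[wx, wy, wz], ...], "jaw": [jaw, ...]}. A call has 1 to 8 rows; each row shifts and turns the commanded pose from where the row before left it, along the tool's axes as they then stand; what a row does not reach is not made up. Full scale, the value 1, is 0.1 m for a shift and 1.5 rad for a turn. A row lasts 1/10 s, in which the tool goes at most 50 mm and 8.59 degrees, less where a joint would pass 70% of its speed; a pose out of reach is approached as far as the arm can. A call with a number of a shift or a turn outside -1 to 1 is refused whole. A call with a gripper value outside its range is refused whole. The fingers move at their own pace and stop on an object; "newtons" is the grip in N (left out, the last holds). Time passes only in rows, so rows that do not move let the fingers close. It gives the time, the measured TCP pose, the force and the opening at its end, in the units of the state.
- r.get_state(): the state, without advancing time (a new reading comes with each control period).
- r.capture(name): name is "scene" or "top"; returns a dict with "pixels" (384x512x3 uint8, blue, green, red), "depth" (384x512 float32, m along the optical axis (not along the pixel's ray), 0 where there is no reading), "fx", "fy", "cx", "cy" (pixels), "dist_coeffs" ([k1, k2, p1, p2, k3] as OpenCV has them; the pictures are not rectified), "rvec" (rotation vector, rad) and "tvec" (3), from world to camera coordinates, as OpenCV has them. Camera axes: x right, y down, z forward; pixel columns grow to the right and rows downward; lengths in m; the calibration is good to about 2 mm. A picture is of the moment at which its call begins.
- r.close_job(): hands the job in, once; it reports no verdict.
The state is a dict: "time_s": time; "joints": joint angles; "qd": joint speeds; "joint_torque": joint torques, N m; "tcp_pos": TCP position; "eef_rot": TCP orientation; "contact_force": force on the tool from outside, world axes, zero at the start; "moment": the same for the moment, N m; "gripper_width": finger opening in m.
Only numpy, scipy, OpenCV 4.12 (cv2) and the standard library are available. Lean on these libraries where they do the work, as an engineer would, in place of code of your own. Each camera call takes 0.05 s, during which the arm holds its last target.

TASK

The gear cover is to get a new stay: first slide the black speed slider on the grey console until its centre line is level with the green pointer, and leave it there. Then take the green gear housing's cover by its red handle, swing it up to its balance point, where it would fall neither shut nor over backwards, and never let it go over. Finish while still holding the handle with the cover at rest at the balance point; leave the other things on the bench where they are.

Things in the scene. Friction and masses are not known exactly. Their poses are not given: they have to be found in the camera images.
- console: grey speed console 160 (x) x 240 (y) mm, top 36 mm above the bench; origin under its centre. Stands on the left or the right, turned a little. The slider's track (plate top at 40 mm) runs along y, 30 mm to the -x side of the centre.
- slider_grip (a point): centre of the black slider grip, a block 28 mm (x) by 20 mm (y), 44 mm high, white centre line on top; the point is 64 mm above the bench; axes as the console's. Slides only along the console's y, 140 mm stop to stop, against about 2 N of friction, and stays where left. Starts near the -y stop; the pointer is farther to +y.
- pointer_mark (a point): middle of the underside of the fixed green pointer on the console's top, a clip about 30 mm long (x), 9 mm wide, 6 mm high, beside the track on its +x side, 32 mm from the track's centre line. Axes as the console's. The slider is set when slider_grip has the same place along the console's y as this point.
- housing: green gear housing, on the other side of the bench from the console, turned a little. From its origin on the bench it reaches 50 mm to -x, 120 mm to +x and 90 mm to either side, 106 mm high (foot plate 15 mm wider all round); a 44 mm hub sticks out 50 mm from the middle of its +y wall.
- cover_hinge (a point): middle of the cover's hinge axis, 110 mm above the bench at the housing's far (+x) side; fixed, axes as the housing's. y is the hinge axis; -x points over the shut cover towards the handle.
- gear_cover (a joint): cover's opening angle, rad: 0 shut and level, growing as the handle rises and goes over away from the robot; stop at 2.4. Cover 160 x 176 mm with a dome 45 mm high, 0.6 kg with handle (varies). Centre of mass, shut: 88 mm from the hinge towards the handle, 21 mm above it, so the balance point is 1.339 rad (77 degrees), short of upright. Almost free hinge: let go, it falls.
- cover_handle: red handle, a crossbar 34 mm long, 22 mm thick, parallel to the hinge, turning freely on a 10 mm stem at the cover's front edge; origin at its middle. Cover shut: 185 mm from the hinge to -x and 35 mm above it, 145 mm above the bench; at the balance point almost straight above the hinge. Can be pinched from above by its two flat ends. To be held at the end.
- collar: brass shaft collar, a ring 38 mm across and 16 mm high, lying on the far part of the console. Leave alone.
- wrench: steel wrench 180 mm long and 8 mm high lying on the bench near the robot. Leave alone.
- jar: jar with a yellow cap, 68 mm across, 90 mm high, standing behind. Leave alone.
- spray_can: blue can 60 mm across, 170 mm high, standing at the left. Leave alone.
- screwdriver: screwdriver with a yellow handle, 200 mm long, 26 mm high, lying at the right. Leave alone.
- tape_roll: cardboard-coloured ring 96 mm across, 24 mm high, lying at the right. Leave alone.
- paint_tin: tin 90 mm across, 100 mm high, standing at the left. Leave alone.

How it is judged (in metres and radians):
On the way, in this order (a step that is already met when the one before it is completed fails the run):
1. the slider stands level with the green pointer (within 7 mm), with the cover still shut (y of slider_grip in the frame of pointer_mark between -0.007 and 0.007 m and value of joint gear_cover below 0.1 rad), for 0.3 s.
2. the cover is held by its handle at the balance point (value of joint gear_cover between 1.269 and 1.409 rad and velocity of joint gear_cover between -0.08 and 0.08 rad/s and contact force between the fingers and cover_handle above 1 N), for 0.5 s.
At the end, for the whole second after the job is handed in: The robot still holds the red handle (contact over 1 N) with the cover at rest at 1.339 rad within 0.07 rad, and the slider's centre line is still within 7 mm of the pointer (all of step 2 and y of slider_grip in the frame of pointer_mark between -0.007 and 0.007 m); the arm keeps its last pose, push and grip.
It fails at once if the cover goes well past its balance point (over 1.65 rad) (value of joint gear_cover above 1.65 rad).
It fails at once if a bystander is shifted by more than 30 mm (distance of any of collar, wrench, jar, spray_can, screwdriver, tape_roll, paint_tin from where it was at the start of the episode above 0.03 m).
It also fails if it takes over 54 s, if anything falls off the work surface, if the arm or the gripper's body presses on something with over 40 N, if the wrist force passes 120 N, or if a joint passes its speed limit or range.

## Working session

There is one attempt and no reset: what is moved stays moved. The work goes in short steps, Python scripts to look and compute and a tool call to move; the robot and the scene stay as the last step left them, time stands still between calls to the robot, and variables do not carry over. Pictures are saved under pics/ and viewed, and the job is handed in when it is done.

Besides the shell and the picture viewer there is one more tool, called after ">>>" as name(argument=value, ...) on one line, values as JSON. apply_moves: Moves the arm, as the interface text tells. Shift numbers are shares of 0.1 m and turn numbers shares of 1.5 rad, none past 1 either way. Its arguments: {"type":"object","properties":{"slide":{"type":"array"},"turn":{"type":"array"},"jaw":{"type":"array"},"newtons":{"type":"number"}},"required":["slide","turn","jaw"]}

```bash
mkdir -p pics; ls; python3 - <<'E'
from plant import r
import cv2,numpy as np
for n in ("scene","top"):
    c=r.capture(n); np.savez(f"pics/{n}0.npz",**c); cv2.imwrite(f"pics/{n}0.png",c["pixels"])
    print(n,c["fx"],c["fy"],c["cx"],c["cy"],c["dist_coeffs"],c["rvec"],c["tvec"])
print(r.get_state())
E
```

```text
pics
scene 378.95348850229107 378.95348850229107 252.69987281496137 195.1993681059413 [-0.12674818  0.          0.          0.          0.        ] [ 0.72586253  2.77334368 -0.85593375] [ 0.491791   -0.18422302  1.38791254]
top 361.1365672184802 361.1365672184802 252.78771778390262 187.9656937116966 [-0.02445281  0.          0.          0.          0.        ] [ 2.17636329 -2.16236196  0.10769646] [-3.03210944e-04  5.78190813e-01  1.28868133e+00]
{'time_s': 0.1, 'joints': array([ 8.02217254e+01,  2.05875049e+01,  6.37747752e-01, -1.75824807e-02,
       -7.01366423e+01, -1.65045965e+01]), 'qd': array([ 0.02192753, -0.07991641,  0.18795766,  0.10418919, -0.00539589,
       -0.02037447]), 'joint_torque': array([-1.00584268e-03, -5.84162629e+01,  2.93749255e+01,  7.01528192e+00,
        1.01769750e-02, -5.30479656e-05]), 'tcp_pos': array([0.29875248, 0.60480395, 0.23970521]), 'eef_rot': array([ 1.79912464e+02, -8.69922353e-03, -2.62888511e+01]), 'contact_force': array([-0.99102637,  0.30899904, -0.75356146]), 'moment': array([-0.00196231,  0.01828333,  0.01695163]), 'gripper_width': 0.08748201972834947}
```

View pics/scene0.png

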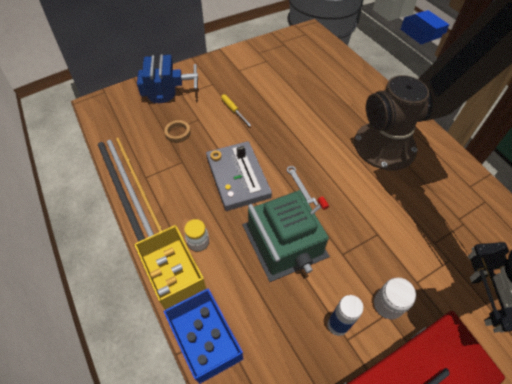

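View pics/top0.png

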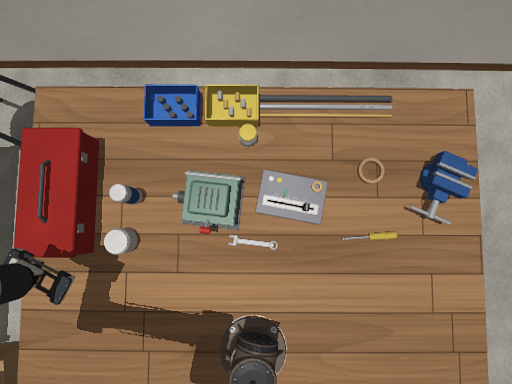

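The top view has the robot base at the bottom. The housing is at about (212,200) with its red handle at (206,230). The console is at (292,196) with the slider knob at (308,207), and the green pointer is near (284,193). I'll zoom in on these.

```bash
python3 - <<'E'
import cv2
a=cv2.imread("pics/top0.png")[160:250,165:345]; cv2.imwrite("pics/topz.png",cv2.resize(a,None,fx=4.4,fy=4.4,interpolation=cv2.INTER_CUBIC))
a=cv2.imread("pics/scene0.png")[130:285,195:345]; cv2.imwrite("pics/scz.png",cv2.resize(a,None,fx=3.8,fy=3.8,interpolation=cv2.INTER_CUBIC))
E
```

```text
(no output)
```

View pics/topz.png

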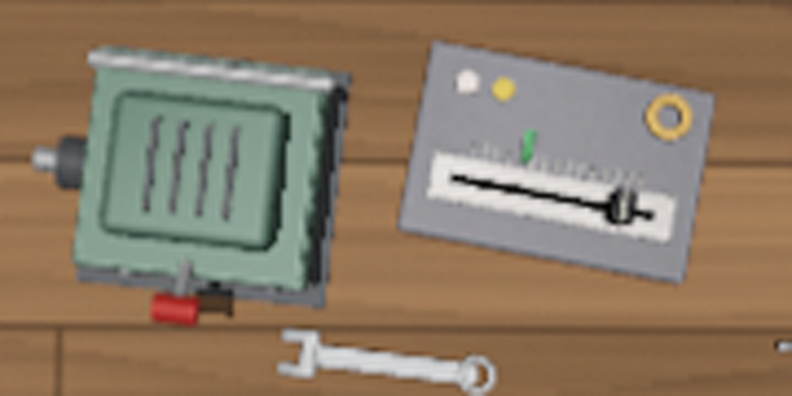

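View pics/scz.png

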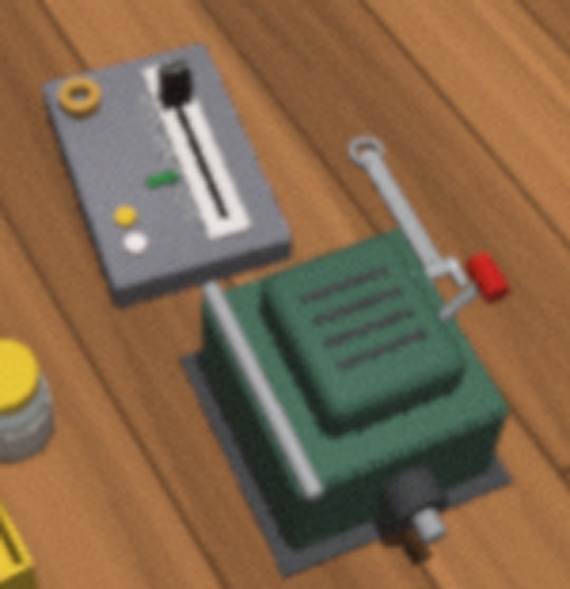

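```bash
cat > h.py <<'E'
import cv2,numpy as np
def cam(c): 
    K=np.array([[c["fx"],0,c["cx"]],[0,c["fy"],c["cy"]],[0,0,1]],float); R=cv2.Rodrigues(np.array(c["rvec"],float))[0]
    return K,np.array(c["dist_coeffs"],float),R,np.array(c["tvec"],float).ravel()
def ray(c,uv):
    K,D,R,t=cam(c); p=cv2.undistortPoints(np.array(uv,float).reshape(-1,1,2),K,D).reshape(-1,2)
    d=np.c_[p,np.ones(len(p))]@R; return -R.T@t,d
def plane(c,uv,z):
    o,d=ray(c,uv); return o+d*((z-o[2])/d[:,2])[:,None]
def two(c1,u1,c2,u2):
    o1,d1=ray(c1,u1);o2,d2=ray(c2,u2);d1=d1[0];d2=d2[0]
    s=np.linalg.lstsq(np.c_[d1,-d2],o2-o1,rcond=None)[0];a=o1+s[0]*d1;b=o2+s[1]*d2
    return (a+b)/2,np.linalg.norm(a-b)
def cloud(c):
    h,w=c["depth"].shape; uv=np.stack(np.meshgrid(np.arange(w),np.arange(h)),-1).reshape(-1,2)
    K,D,R,t=cam(c);o,d=ray(c,uv); return (o+d*c["depth"].reshape(-1,1)).reshape(h,w,3)
def mask(img,lo,hi,roi):
    m=cv2.inRange(cv2.cvtColor(img,cv2.COLOR_BGR2HSV),lo,hi); k=np.zeros_like(m);x0,y0,x1,y1=roi;k[y0:y1,x0:x1]=m[y0:y1,x0:x1]; return k
def cen(m):
    ys,xs=np.nonzero(m); return [xs.mean(),ys.mean()],len(xs)
E
python3 - <<'E'
from h import *
T=dict(np.load("pics/top0.npz"));S=dict(np.load("pics/scene0.npz"))
rt=mask(T["pixels"],(0,130,80),(8,255,255),(190,222,222,240)); rs=mask(S["pixels"],(0,130,80),(8,255,255),(310,190,335,215))
print("red",cen(rt),cen(rs),two(T,cen(rt)[0],S,cen(rs)[0]), plane(T,[cen(rt)[0]],.15))
ys,xs=np.nonzero(rt);P=plane(T,np.c_[xs,ys],.15);print(P.min(0),P.max(0), cv2.minAreaRect(P[:,:2].astype(np.float32)))
C=cloud(T)
# console top
A=C[160:230,250:335].reshape(-1,3);px=T["pixels"][160:230,250:335].reshape(-1,3)
k=(A[:,2]>.028)&(A[:,2]<.055)
print("console z",np.median(A[k,2]),k.sum()); rc=cv2.minAreaRect(A[k,:2].astype(np.float32)); print(rc)
print(cv2.minAreaRect(plane(T,np.argwhere(k.reshape(70,85))[:,::-1]+[250,160],.036)[:,:2].astype(np.float32)))
k=A[:,2]>.06;print("knob depth",A[k].round(3).tolist()[:40])
# housing
B=C[160:240,170:250].reshape(-1,3)
for lo,hi in((.095,.125),(.13,.17)):
    k=(B[:,2]>lo)&(B[:,2]<hi);print(lo,k.sum(),np.median(B[k],0),cv2.minAreaRect(B[k,:2].astype(np.float32)))
gt=mask(T["pixels"],(50,120,60),(75,255,255),(276,185,295,200));gs=mask(S["pixels"],(50,120,60),(75,255,255),(228,170,245,185))
print("green",cen(gt),cen(gs),two(T,cen(gt)[0],S,cen(gs)[0]),plane(T,[cen(gt)[0]],.042))
E
```

```text
red ([np.float64(204.51351351351352), np.float64(229.97297297297297)], 74) ([np.float64(322.73267326732673), np.float64(202.2871287128713)], 101) (array([0.42678266, 0.1605361 , 0.14898993]), np.float64(0.000386193092520902)) [[0.4266515  0.16052693 0.15      ]]
[0.41363274 0.14253377 0.15      ] [0.43644705 0.17874538 0.15      ] ((0.424945205450058, 0.16060449182987213), (0.02279333397746086, 0.03616570308804512), 0.4120361804962158)
console z 0.03834411213357736 2834
((0.550070583820343, -0.13549809157848358), (0.2402161806821823, 0.16046540439128876), 79.50753784179688)
((0.549687385559082, -0.13518491387367249), (0.23972088098526, 0.1598767787218094), 79.51551818847656)
knob depth [[0.446, 0.002, 1.34], [0.446, 0.002, 1.34], [0.446, 0.002, 1.34], [0.446, 0.002, 1.34], [0.446, 0.002, 1.34], [0.446, 0.002, 1.34], [0.446, 0.002, 1.34], [0.598, -0.229, 0.062], [0.594, -0.233, 0.06], [0.446, 0.002, 1.34], [0.446, 0.002, 1.34], [0.446, 0.002, 1.34], [0.446, 0.002, 1.34], [0.446, 0.002, 1.34], [0.446, 0.002, 1.34], [0.525, -0.18, 0.079], [0.446, 0.002, 1.34], [0.522, -0.174, 0.067], [0
[... 922 characters left out ...]
mber  4 had an illegal value
 ** On entry to DLASCL parameter number  4 had an illegal value
 ** On entry to DLASCL parameter number  4 had an illegal value
 ** On entry to DLASCL parameter number  5 had an illegal value
 ** On entry to DLASCL parameter number  4 had an illegal valueh.py:20: RuntimeWarning: Mean of empty slice.
  ys,xs=np.nonzero(m); return [xs.mean(),ys.mean()],len(xs)
  ret = ret.dtype.type(ret / rcount)
Traceback (most recent call last):
  File "h.py", line 12, in two
    s=np.linalg.lstsq(np.c_[d1,-d2],o2-o1,rcond=None)[0];a=o1+s[0]*d1;b=o2+s[1]*d2
      ~~~~~~~~~~~~~~~^^^^^^^^^^^^^^^^^^^^^^^^^^^^^^^^
numpy.linalg.LinAlgError: SVD did not converge in Linear Least Squares
```

```bash
python3 - <<'E'
from h import *
T=dict(np.load("pics/top0.npz"));S=dict(np.load("pics/scene0.npz"))
for I,roi in((T,(276,184,296,200)),(S,(228,170,246,186))):
    hsv=cv2.cvtColor(I["pixels"],cv2.COLOR_BGR2HSV);x0,y0,x1,y1=roi;q=hsv[y0:y1,x0:x1]
    print(q[...,0],"\n",q[...,1])
E
```

```text
[[129 125 129 125 124 125 120 120 125 125 126 126 126 125 130 125 126 125
  130 130]
 [130 125 125 130 126 126 120 126 114 126 125 126 125 126 126 125 126 125
  125 126]
 [126 126 126 125 126 126 130 120 120 129 125 130 126 125 120 126 126 125
  125 126]
 [126 125 126 126 126 120 130 126 125 130 126 126 130 132 126 120 126 126
  126 126]
 [126 126 126 130 126 132 125 126 129 135 133 130 128 130 126 125 130 126
  126 126]
 [126 130 126 130 126 130 132 137  72  70  71 100 132 130 126 126 130 125
  126 120]
 [128 125 130 125 128 126 135 139  68  69  69  90 130 126 126 120 126 125
  120 125]
 [120 120 126 126 132 126 133 139  68  68  69 105 130 126 126 126 126 126
  126 130]
 [120 126 126 126 126 126 133 133  68  67  70 126 130 132 132 132 132 126
  120 126]
 [128 120 126 126 128 132 133  80  67  68  71 135 135 130 130 125 130 130
  120 126]
 [128 120 132 125 130 132 137  68  67  67  78 130 132 125 125 125 126 129
  125 130]
 [126 135 128 125  15 130 135  69  67  67  72 130 120 132 129 130 126 130
  125 125]
 [135 150 128 125   0 128 133  67  67  65   0 132  30 140 130   0 130 126
  140 
[... 3327 characters left out ...]
130  86  29   8   9   8]
 [ 13  11  13  13  10  38 106 143 140 135 134 119  96  44   8   5   9  12]
 [ 14  13  16  16  12  28  93 121 102  64  47  40  20  13   8   9   6  11]
 [ 11  13  16  16  11   8  31  43  27  10  12  16   6   6   5   5   8  10]
 [ 16  14  16   7  14  11   8  11   8  13  17  13   8   4   2   9   7   8]
 [ 11  11  11  14   9  11  13  14  18  15  11  11   7   7   6   7   5   7]
 [ 11  12  14  16  16  16  11  14  16  20  15  13  11   7   4   2   5   5]
 [ 33  19   6  11  12  13  16  13  13  12  15  16  11  14   9   7   7   5]
 [113  82  34   9  12  16  14  19  18  14  14  15  14  15  12   5   2   7]
 [167 145  89  23  14  12  14  14   9  15  13  14  18   9  13   9   9   7]]
```

```bash
python3 - <<'E'
from h import *
T=dict(np.load("pics/top0.npz"));S=dict(np.load("pics/scene0.npz"))
th=np.radians(-10.5);O=np.array([.550,-.1353]);Rm=np.array([[np.cos(th),-np.sin(th)],[np.sin(th),np.cos(th)]])
loc=lambda p:(np.atleast_2d(p)[:,:2]-O)@Rm
def w(I,roi):
    h=cv2.cvtColor(I["pixels"],cv2.COLOR_BGR2HSV).astype(float);x0,y0,x1,y1=roi;q=h[y0:y1,x0:x1]
    k=(q[...,0]>60)&(q[...,0]<85);W=np.clip(q[...,1]-14,0,None)*k;yy,xx=np.mgrid[y0:y1,x0:x1]
    return [(W*xx).sum()/W.sum(),(W*yy).sum()/W.sum()]
a=w(T,(276,187,296,199));b=w(S,(230,172,244,182))
print(a,b,two(T,a,S,b)); print("ptr loc",loc(plane(T,[a],.042)),loc(plane(S,[b],.040)), loc(two(T,a,S,b)[0]))
for nm,I,roi in(("T",T,(296,197,322,217)),("S",S,(232,143,252,160))):
    x0,y0,x1,y1=roi;print(nm);print(cv2.cvtColor(I["pixels"],cv2.COLOR_BGR2GRAY)[y0:y1,x0:x1])
C=cloud(T)[195:218,296:322];k=(C[...,2]>.076)&(C[...,2]<.1);print(loc(C[k]).mean(0),loc(C[k]).min(0),loc(C[k]).max(0))
C=cloud(S)[140:162,230:254];k=(C[...,2]>.076)&(C[...,2]<.1);print(loc(C[k]).mean(0),loc(C[k]).min(0),loc(C[k]).max(0))
E
```

```text
[np.float64(284.6203585147247), np.float64(192.6562099871959)] [np.float64(237.24257632789627), np.float64(176.61104140526976)] (array([ 0.56041668, -0.11143077,  0.04220486]), np.float64(0.0004032676980957163))
ptr loc [[0.00609842 0.02526964]] [[0.00528205 0.0238526 ]] [[0.00589243 0.02536783]]
T
[[161 166 154 137 146 149 150 149 151 149 148 148 148 147 146 146 144 145
  145 143 143 144 145 144 142 143]
 [170 167 153 129 142 148 158 153 149 161 151 147 147 148 147 146 144 145
  145 144 144 144 144 144 143 144]
 [169 156 149 170 157 148 163 154 141 168 155 134 158 152 136 143 145 145
  146 146 144 144 144 143 143 144]
 [179 144 151 172 155 139 164 153 155 171 154 146 160 151 147 147 147 147
  148 147 146 145 144 144 143 143]
 [208 193 198 196 185 178 171 160 172 166 151 168 156 148 162 152 147 147
  147 146 146 145 145 143 143 144]
 [219 219 219 219 214 212 205 205 174 122 124 154 140 145 154 147 144 145
  144 144 144 145 144 144 144 143]
 [222 221 219 217 218 219 209 185 127  59  98 146 105 130 166 169 168 156
  155 144 141 143 144 144 143 143]
 [178 202 206 219 223 224 200 107  10
[... 2284 characters left out ...]
32  76 114 128 129 132
  128 128]
 [137 139 160 182 141  75  34  23  22  27  28  24  40  84 118 131 129 126
  129 130]
 [149 147 147 167 133  69  34  26  26  25  21  28  49 102 137 136 132 128
  128 128]
 [149 146 149 160 147  95  41  30  26  27  32  54  77 135 166 153 134 128
  129 129]
 [140 144 149 161 169 125  64  47  48  39  54 106 144 181 198 172 141 130
  130 129]
 [138 139 143 151 164 147 114 106 117  80  82 153 199 217 217 189 152 129
  130 132]
 [137 137 144 147 155 180 172 183 182 129  80 133 198 221 223 202 160 133
  126 131]]
[-0.03076401 -0.0529567 ] [-0.04426926 -0.06301722] [-0.01651144 -0.04373469]
[-0.03056862 -0.05286113] [-0.04429619 -0.06602852] [-0.0180701  -0.04395403]
```

Measured so far:
- **Console:** centre (0.550, -0.135), yaw -10.5°.
- **Slider:** local y is about -0.053.
- **Pointer:** local y is about +0.025, so the slider must travel about 78 mm.
- **Housing:** yaw is about -6°.
- **Handle:** (0.427, 0.1605, ~0.147).

I'll swing over above the slider first.

>>> apply_moves(slide=[[0,0,0],[0,0,0],[0.207,0.432,0],[0.207,0.432,0],[0.207,0.432,0],[0.207,0.432,0],[0.207,0.432,0],[0.207,0.432,0]], turn=[[0,0,-0.092],[0,0,-0.092],[0,0,0],[0,0,0],[0,0,0],[0,0,0],[0,0,0],[0,0,0]], jaw=[0,0,0,0,0,0,0,0])

```text
time_s: 0.9
tcp_pos: [0.3739, 0.3256, 0.2404]
eef_rot: [180.0, 0.0, -10.5]
contact_force: [0.5, 0.6, 0.1]
gripper_width: 0.0879
```

>>> apply_moves(slide=[[0.207,0.432,0],[0.207,0.432,0],[0.207,0.432,0],[0.207,0.432,0],[0.207,0.432,0],[0.207,0.432,0],[0.207,0.432,0],[0.207,0.432,0]], turn=[[0,0,0],[0,0,0],[0,0,0],[0,0,0],[0,0,0],[0,0,0],[0,0,0],[0,0,0]], jaw=[0,0,0,0,0,0,0,0])

```text
time_s: 1.7
tcp_pos: [0.4739, -0.0442, 0.2406]
eef_rot: [-180.0, -0.0, -10.5]
contact_force: [1.5, -0.5, -0.6]
gripper_width: 0.0876
```

>>> apply_moves(slide=[[0.207,0.432,0],[0.207,0.432,0],[0.207,0.432,0],[0,0,0]], turn=[[0,0,0],[0,0,0],[0,0,0],[0,0,0]], jaw=[0,0,0,0])

```text
time_s: 2.1
tcp_pos: [0.5117, -0.1856, 0.2395]
eef_rot: [179.9, 0.1, -10.8]
contact_force: [-1.0, 0.7, -1.1]
gripper_width: 0.0879
```

>>> apply_moves(slide=[[0,-0.035,0.4],[0,0,0.4],[0,0,0.4],[0,0,0.3],[0,0,0.2],[0,0,0],[0,0,0]], turn=[[0,0,0],[0,0,0],[0,0,0],[0,0,0],[0,0,0],[0,0,0],[0,0,0]], jaw=[0,0,0,0,0,0.5,0.6], newtons=15)

```text
time_s: 2.8
tcp_pos: [0.5122, -0.1773, 0.0708]
eef_rot: [180.0, 0.0, -10.4]
contact_force: [-0.1, 0.5, 0.4]
gripper_width: 0.0769
```

>>> apply_moves(slide=[[0,0,0],[0,0,0],[0,0,0],[0,0,0],[0,0,0],[0,0,0]], turn=[[0,0,0],[0,0,0],[0,0,0],[0,0,0],[0,0,0],[0,0,0]], jaw=[1,1,1,1,1,1], newtons=15)

```text
time_s: 3.4
tcp_pos: [0.5122, -0.1777, 0.0708]
eef_rot: [180.0, -0.0, -10.5]
contact_force: [-0.6, -1.9, 1.5]
gripper_width: 0.0291
```

>>> apply_moves(slide=[[0,0,0],[0,0,0],[0,0,0],[0,0,0]], turn=[[0,0,0],[0,0,0],[0,0,0],[0,0,0]], jaw=[1,1,1,1])

```text
time_s: 3.8
tcp_pos: [0.5122, -0.1776, 0.0707]
eef_rot: [180.0, -0.0, -10.5]
contact_force: [-0.6, -1.6, 3.8]
gripper_width: 0.0202
```

```bash
python3 - <<'E'
from plant import r
import cv2,numpy as np
for n in ("scene","top"):
    c=r.capture(n); np.savez(f"pics/{n}1.npz",**c)
    a=c["pixels"]; a=a[140:260,150:350] if n=="top" else a[100:250,190:390]
    cv2.imwrite(f"pics/{n}1.png",cv2.resize(a,None,fx=3.8,fy=3.8,interpolation=cv2.INTER_CUBIC))
s=r.get_state();print(s["tcp_pos"],s["gripper_width"],s["contact_force"])
E
```

```text
[ 0.51219418 -0.17759698  0.07071944] 0.019852997219711184 [-1.44071478 -2.18296749  3.95278031]
```

View pics/scene1.png

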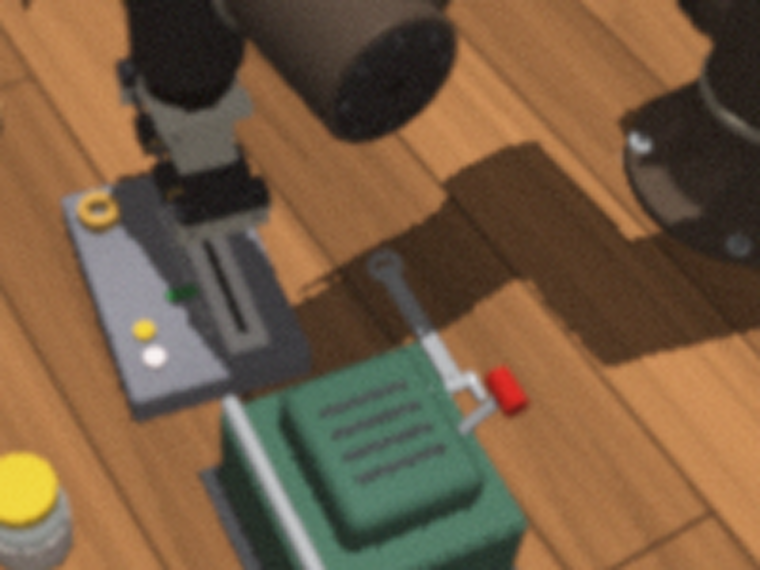

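The slider is gripped at 20 mm width and sits at local y of about -0.0485. I'll slide it about 73.5 mm in +y, which is tool -y.

>>> apply_moves(slide=[[0,-0.1,0],[0,-0.15,0],[0,-0.15,0],[0,-0.15,0],[0,-0.1,0],[0,-0.085,0],[0,0,0],[0,0,0]], turn=[[0,0,0],[0,0,0],[0,0,0],[0,0,0],[0,0,0],[0,0,0],[0,0,0],[0,0,0]], jaw=[1,1,1,1,1,1,1,1])

```text
time_s: 4.7
tcp_pos: [0.5259, -0.1035, 0.0707]
eef_rot: [-179.9, -0.0, -10.4]
contact_force: [-1.1, 2.7, 5.5]
gripper_width: 0.0199
```

>>> apply_moves(slide=[[0,0,0],[0,0,0],[0,0,-0.3],[0,0,-0.4],[0,0,-0.5],[-0.2,-0.4,0],[-0.2,-0.4,0],[-0.2,-0.4,0]], turn=[[0,0,0],[0,0,0],[0,0,0],[0,0,0],[0,0,0],[0,0,0],[0,0,0],[0,0,0]], jaw=[0.6,0.5,0.4,0.2,0,0,0,0])

```text
time_s: 5.5
tcp_pos: [0.4875, 0.0249, 0.1906]
eef_rot: [-180.0, -0.0, -10.6]
contact_force: [0.6, 0.9, -0.2]
gripper_width: 0.0783
```

```bash
python3 - <<'E'
from plant import r
import cv2,numpy as np
for n in ("scene","top"):
    c=r.capture(n); np.savez(f"pics/{n}2.npz",**c)
    a=c["pixels"]; a=a[140:260,150:350] if n=="top" else a[100:250,190:390]
    cv2.imwrite(f"pics/{n}2.png",cv2.resize(a,None,fx=3.8,fy=3.8,interpolation=cv2.INTER_CUBIC))
s=r.get_state();print(s["tcp_pos"],s["gripper_width"],s["contact_force"])
E
```

```text
[0.48712827 0.02749595 0.19064349] 0.08493559870854962 [-0.67682382  0.03157835  0.58405912]
```

View pics/scene2.png

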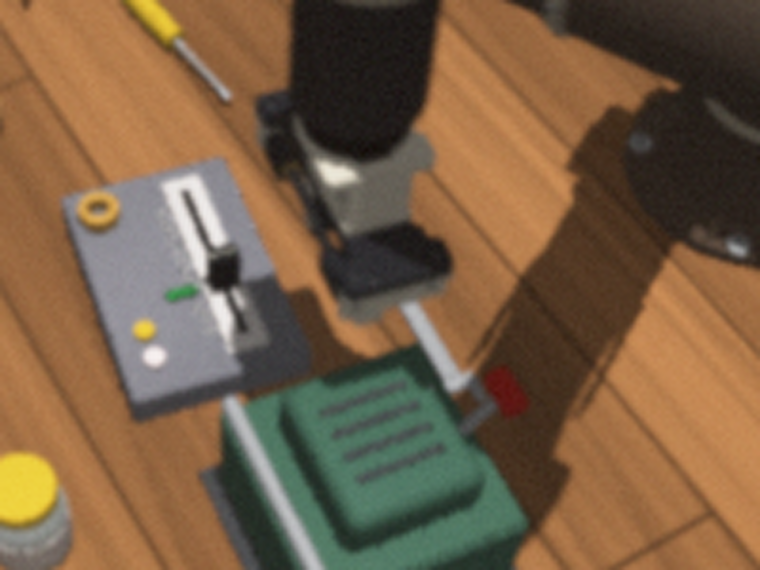

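View pics/top2.png

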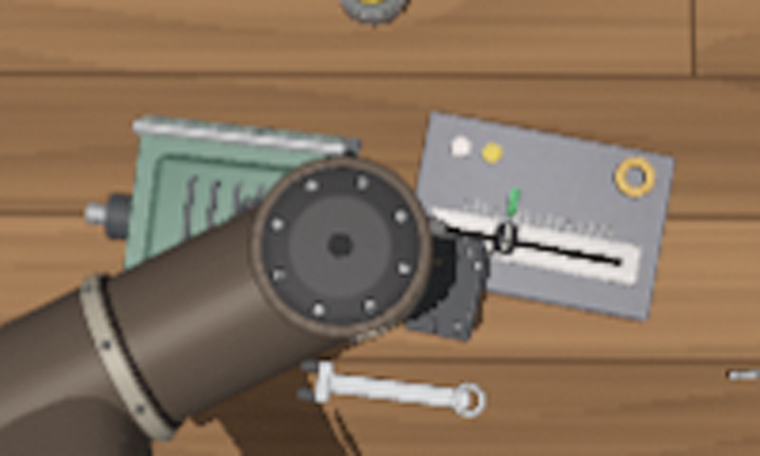

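The slider now stands near the pointer in both views: top crop slider (506,237) and pointer (513,200). I'll measure the remaining offset.

```bash
python3 - <<'E'
from h import *
T=dict(np.load("pics/top2.npz"));S=dict(np.load("pics/scene2.npz"))
th=np.radians(-10.5);O=np.array([.550,-.1353]);Rm=np.array([[np.cos(th),-np.sin(th)],[np.sin(th),np.cos(th)]])
loc=lambda p:(np.atleast_2d(p)[:,:2]-O)@Rm
def w(I,roi):
    h=cv2.cvtColor(I["pixels"],cv2.COLOR_BGR2HSV).astype(float);x0,y0,x1,y1=roi;q=h[y0:y1,x0:x1]
    k=(q[...,0]>60)&(q[...,0]<85);W=np.clip(q[...,1]-14,0,None)*k;yy,xx=np.mgrid[y0:y1,x0:x1]
    return [(W*xx).sum()/W.sum(),(W*yy).sum()/W.sum()]
a=w(T,(276,187,296,199));b=w(S,(230,172,244,182));print(a,b,loc(two(T,a,S,b)[0]),loc(plane(T,[a],.042)),loc(plane(S,[b],.041)))
for I,x0,y0,x1,y1 in((T,270,190,296,215),(S,236,155,262,182)):
    C=cloud(I)[y0:y1,x0:x1];k=(C[...,2]>.076)&(C[...,2]<.1);q=loc(C[k]);q=q[np.abs(q[:,0]+.03)<.02];print("knob",len(q),q.mean(0),q.min(0),q.max(0))
print(cv2.cvtColor(T["pixels"],cv2.COLOR_BGR2GRAY)[196:210,274:292])
print("white line",loc(plane(T,[[283.2,203]],.086)))
E
```

```text
[np.float64(284.62278978388997), np.float64(192.65029469548134)] [np.float64(237.20066750104297), np.float64(176.62369628702544)] [[0.00597409 0.02533423]] [[0.00612115 0.02526488]] [[0.00562549 0.02459045]]
knob 45 [-0.03025805  0.02973396] [-0.04332148  0.01958711] [-0.01636004  0.03903711]
knob 45 [-0.030669    0.03013054] [-0.04447749  0.01816172] [-0.0178466   0.03866313]
[[196 193 175 176 163 155 173 163 153 132 117 154 181 166 173 165 157 165]
 [226 225 215 211 208 188 199 183 170 158 145 191 181 158 186 169 156 170]
 [230 230 230 230 231 223 212 166 137 131 119 174 184 170 188 167 153 173]
 [235 234 233 231 230 234 188  88  37 169 111  96 161 203 212 189 179 171]
 [195 193 193 213 232 227 141  37  54 181 125  32 155 221 229 218 216 207]
 [ 30  35  56 142 187 172  89  51  60 182 127  30 178 224 229 227 227 227]
 [ 47  37  39  27  19  24  18  63 100 165 113  30 161 211 216 227 230 229]
 [ 80  73  68 122 163 102  22  71 104 113  79  29  99 145 152 180 188 189]
 [ 93  92  86 121 220 153  31  73 172 136  70  31  31  20  14  16  24  51]
 [ 97  86  83  64 186 132  34  42 159 108  39 143 192 199 173 160 132  65]
 [107  85  76  62 103 103 149 127  87  58  95 204 230 232 221 218 210 200]
 [103  91  81  64  90 148 188 186 195 199 203 226 229 228 228 228 229 230]
 [ 92  87  83  57  65 156 172 178 198 207 196 199 210 214 224 227 227 228]
 [ 85 167 127  60  61 146 158 155 154 163 145 151 173 179 189 202 201 209]]
white line [[-0.03484803  0.0266828 ]]
```

```bash
python3 - <<'E'
from h import *
th=np.radians(-10.5);O=np.array([.550,-.1353]);Rm=np.array([[np.cos(th),-np.sin(th)],[np.sin(th),np.cos(th)]])
loc=lambda p:(np.atleast_2d(p)[:,:2]-O)@Rm
for f,rows,cols in(("pics/top2.npz",range(199,206),(281,285)),("pics/top0.npz",range(203,210),(305,308))):
    T=dict(np.load(f));g=cv2.cvtColor(T["pixels"],cv2.COLOR_BGR2GRAY).astype(float)
    P=[]
    for y in rows:
        xs=np.arange(*cols);w=np.clip(g[y,xs]-60,0,None);P.append([(w*xs).sum()/w.sum(),y])
    print(loc(plane(T,P,.086)).round(4).tolist())
S=dict(np.load("pics/scene2.npz"));print(cv2.cvtColor(S["pixels"],cv2.COLOR_BGR2GRAY)[160:182,238:258])
E
```

```text
[[-0.0213, 0.03], [-0.0245, 0.0281], [-0.0279, 0.0274], [-0.0315, 0.0279], [-0.0352, 0.0286], [-0.0388, 0.0288], [-0.0423, 0.0284]]
[[-0.0195, -0.0536], [-0.0229, -0.0539], [-0.0265, -0.0539], [-0.0299, -0.0543], [-0.0334, -0.0547], [-0.0368, -0.0553], [-0.0404, -0.0551]]
[[228 232 224 167  92 105 189 229 233 227 194 155 142 141 142 143 141 140
  134 132]
 [218 231 229 190 119  85 150 215 232 233 210 173 147 142 141 140 142 140
  138 130]
 [202 228 232 216 152  83 117 203 230 232 222 184 151 137 143 141 142 141
  140 136]
 [181 222 232 227 187 112  99 178 223 227 213 176 139 127 138 143 144 143
  140 140]
 [170 217 232 232 217 157  95 120 177 194 165 130 104 107 122 138 141 139
  144 142]
 [165 200 228 232 228 192 118  82 108 122 107  96  98 102 107 127 137 138
  142 144]
 [160 176 216 231 233 216 148 106  97  98  98  97  92  80  83 119 135 140
  141 137]
 [161 164 203 229 231 221 159 121 107  80  65  58  58  47  64 108 134 140
  140 141]
 [164 164 191 225 232 223 151  85  62  48  37  37  33  34  54  94 129 142
  143 142]
 [157 166 186 220 231 220 148  62  35  32  31  30  29  27  50 
[... 343 characters left out ...]
 114 108
  104 100]
 [141 138 139 153 159 154 111  62  33  27  24  24  28  38  53  78  87  79
   74  71]
 [125 118 120 141 155 173 160 102  50  37  41  35  50  89  88  88  86  75
   67  61]
 [114 111 102 111 131 165 188 148 108  98  91  61  82 140 139 112 100  83
   65  63]
 [104 102  97 109 130 155 189 185 178 177 168 111  95 150 170 136 107  89
   75  67]
 [109 113 112 130 142 153 178 212 224 227 214 147  81 124 178 163 127 100
   79  68]
 [136 138 140 145 153 155 162 207 229 232 227 167  91  98 166 181 140 109
   90  70]
 [144 144 144 153 157 151 159 199 227 234 230 195 122  80 127 160 137 109
   93  73]
 [145 146 145 157 152 155 159 182 219 234 233 224 157  85  87 120 116 107
   98  83]]
```

The slider reads 3 to 4 mm past the pointer, which is inside the tolerance but off-centre. I'll regrip 3.5 mm back.

>>> apply_moves(slide=[[0.2,0.4,0],[0.2,0.4,0],[0.2,0.435,0],[0,0,0.5],[0,0,0.4],[0,0,0.3],[0,0,0],[0,0,0]], turn=[[0,0,0],[0,0,0],[0,0,0],[0,0,0],[0,0,0],[0,0,0],[0,0,0],[0,0,0]], jaw=[0.2,0.3,0.4,0.5,0.5,0.5,1,1])

```text
time_s: 6.4
tcp_pos: [0.5249, -0.1089, 0.0707]
eef_rot: [180.0, 0.1, -10.5]
contact_force: [-0.5, 1.1, 1.4]
gripper_width: 0.0332
```

>>> apply_moves(slide=[[0,0,0],[0,0,0],[0,0,0],[0,0,0],[0,0,0],[0,0,0]], turn=[[0,0,0],[0,0,0],[0,0,0],[0,0,0],[0,0,0],[0,0,0]], jaw=[1,1,1,1,1,1])

```text
time_s: 7.0
tcp_pos: [0.5261, -0.1085, 0.0722]
eef_rot: [-180.0, -0.2, -10.4]
contact_force: [-0.7, 1.9, 7.2]
gripper_width: 0.0202
```

>>> apply_moves(slide=[[0,0,0],[0,0,0],[0,0,-0.2],[0,0,-0.5],[0,0,-0.5],[0,0,-0.5],[-0.243,-0.411,0],[-0.243,-0.411,0]], turn=[[0,0,0],[0,0,0],[0,0,0],[0,0,0],[0,0,0],[0,0,0],[0,0,0],[0,0,0]], jaw=[0.6,0.5,0.4,0.2,0,0,0,0])

```text
time_s: 7.8
tcp_pos: [0.4922, -0.0188, 0.2421]
eef_rot: [-179.9, -0.2, -10.7]
contact_force: [0.2, 1.4, -0.7]
gripper_width: 0.0783
```

>>> apply_moves(slide=[[-0.243,-0.411,0],[-0.243,-0.411,0],[-0.243,-0.411,0],[-0.243,-0.411,0],[0,0,0],[0,0,0]], turn=[[0,0,0],[0,0,0],[0,0,0],[0,0,0],[0,0,-0.052],[0,0,0]], jaw=[0,0,0,0,0,0])

```text
time_s: 8.4
tcp_pos: [0.4256, 0.1614, 0.2406]
eef_rot: [180.0, 0.0, -5.7]
contact_force: [0.2, -0.6, 0.4]
gripper_width: 0.0875
```

```bash
python3 - <<'E'
from plant import r
from h import *
for n in ("scene","top"):
    c=r.capture(n); np.savez(f"pics/{n}3.npz",**c)
    a=c["pixels"]; a=a[140:260,150:350] if n=="top" else a[100:250,190:390]
    cv2.imwrite(f"pics/{n}3.png",cv2.resize(a,None,fx=3.8,fy=3.8,interpolation=cv2.INTER_CUBIC))
s=r.get_state();print(s["tcp_pos"],s["eef_rot"],s["gripper_width"],s["contact_force"])
T=dict(np.load("pics/top3.npz"));S=dict(np.load("pics/scene3.npz"))
th=np.radians(-10.5);O=np.array([.550,-.1353]);Rm=np.array([[np.cos(th),-np.sin(th)],[np.sin(th),np.cos(th)]])
loc=lambda p:(np.atleast_2d(p)[:,:2]-O)@Rm
for I,x0,y0,x1,y1 in((T,270,190,296,215),(S,236,155,262,182)):
    C=cloud(I)[y0:y1,x0:x1];k=(C[...,2]>.076)&(C[...,2]<.1);q=loc(C[k]);q=q[np.abs(q[:,0]+.03)<.02];print("knob",len(q),q.mean(0),q.min(0),q.max(0))
print(cv2.cvtColor(T["pixels"],cv2.COLOR_BGR2GRAY)[196:210,274:292])
E
```

```text
[0.42614714 0.15993788 0.24045734] [ 1.79978509e+02  1.64040212e-02 -6.10815750e+00] 0.08754169341002269 [ 0.19101206 -0.3127225  -0.69524548]
knob 47 [-0.0301499   0.02505532] [-0.04402852  0.01476934] [-0.0160549   0.03429109]
knob 51 [-0.03057828  0.02494618] [-0.04432057  0.01293186] [-0.01755705  0.03356598]
[[195 192 173 174 162 153 171 162 151 130 116 153 180 164 172 163 155 164]
 [225 223 214 210 206 187 194 178 165 155 143 190 182 159 185 168 154 169]
 [229 229 228 229 229 219 221 217 182 141 119 159 159 164 189 167 152 172]
 [234 233 231 229 228 227 230 212 146  83  85  99 106 152 203 188 177 170]
 [192 192 192 211 229 232 236 175  61  55 113 121  69  89 216 220 214 206]
 [ 27  31  54 138 182 192 195 125  36  58 153 122  58  96 217 228 226 226]
 [ 51  35  32  18  12  26  34  16  39  63 162 111  43 132 207 227 229 228]
 [198 200 200 199 175 108  45  17  56  66 180 127  40  96 144 179 187 187]
 [230 232 231 232 223 208 155  62  68 103 181 125  34  17  16  13  23  50]
 [228 228 227 227 228 233 184  75  46 108 138  90  33 181 173 160 130  64]
 [201 210 212 223 227 229 214 151  72  60  70  40 136 221 221 216 209 198]
 [157 172 175 191 203 205 209 189 193 196 195 194 211 226 227 226 227 228]
 [154 155 154 153 161 162 166 175 195 207 196 201 210 214 223 226 226 226]
 [156 157 156 156 156 154 154 153 153 162 143 151 170 177 188 201 199 208]]
```

View pics/scene3.png

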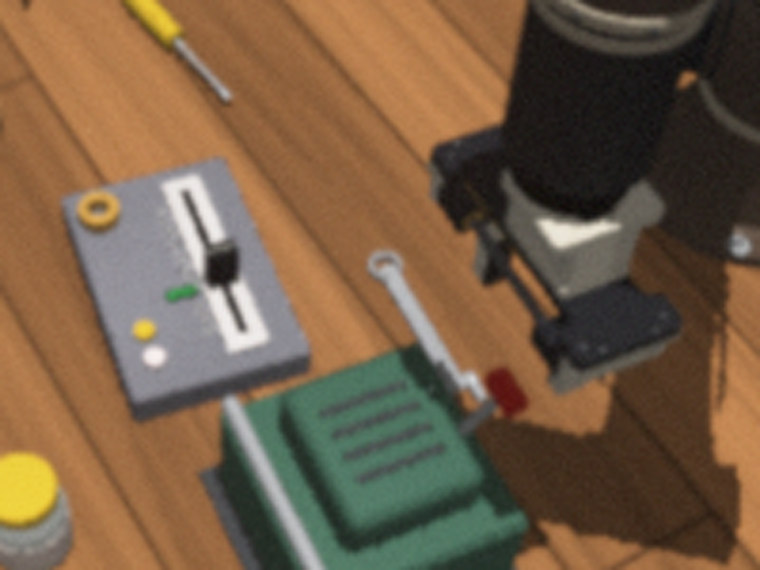

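View pics/top3.png

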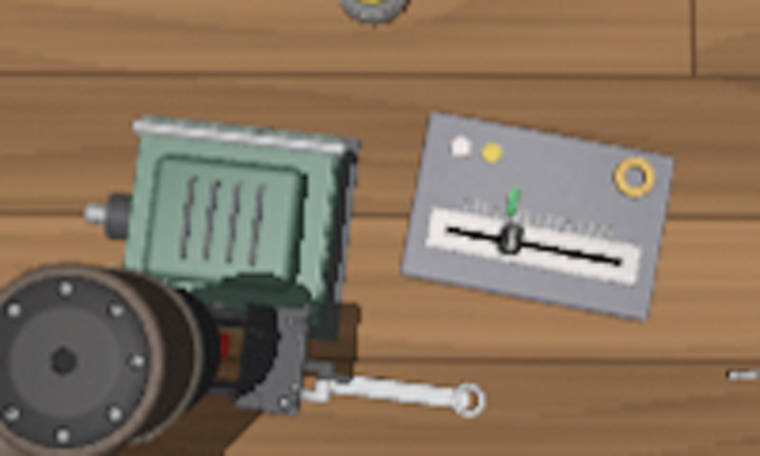

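The slider is now level with the pointer: knob local y 0.0250, pointer 0.0253. The gripper is above the handle, so I'll descend and pinch it.

>>> apply_moves(slide=[[0,0,0.3],[0,0,0.3],[0,0,0.25],[0,0,0.1],[0,0,0],[0,0,0],[0,0,0],[0,0,0]], turn=[[0,0,0],[0,0,0],[0,0,0],[0,0,0],[0,0,0],[0,0,0],[0,0,0],[0,0,0]], jaw=[0,0,0,0,0.5,1,1,1], newtons=25)

```text
time_s: 9.3
tcp_pos: [0.4269, 0.1607, 0.1466]
eef_rot: [-179.9, -0.1, -6.0]
contact_force: [-0.5, 0.1, 0.1]
gripper_width: 0.0611
```

>>> apply_moves(slide=[[0,0,0],[0,0,0],[0,0,0],[0,0,0],[0,0,0],[0,0,0]], turn=[[0,0,0],[0,0,0],[0,0,0],[0,0,0],[0,0,0],[0,0,0]], jaw=[1,1,1,1,1,1])

```text
time_s: 9.9
tcp_pos: [0.4262, 0.1601, 0.1457]
eef_rot: [180.0, 0.0, -6.0]
contact_force: [-0.2, -3.2, 4.3]
gripper_width: 0.0337
```

```bash
python3 - <<'E'
from plant import r
from h import *
c=r.capture("scene"); cv2.imwrite("pics/scene4.png",cv2.resize(c["pixels"][120:260,230:390],None,fx=4,fy=4,interpolation=cv2.INTER_CUBIC))
s=r.get_state();print(s["tcp_pos"],s["eef_rot"],s["gripper_width"],s["contact_force"],s["moment"])
E
```

```text
[0.42626949 0.16006089 0.14565645] [ 1.79973476e+02  2.90935329e-03 -5.99957122e+00] 0.03421141473654259 [-0.73807175 -2.36832825  3.11236489] [-1.03423971  0.26263577  0.04396678]
```

View pics/scene4.png

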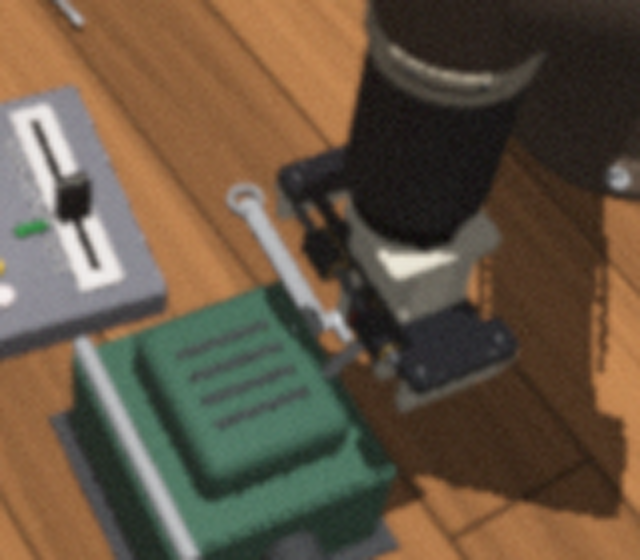

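```bash
python3 - <<'E'
import numpy as np
R=np.hypot(185,35);p=np.arctan2(35,185)
a=np.r_[0,1,3,np.linspace(6.2,71.2,21),73.7,75.5,76.4,76.72];a=np.radians(a)
x=-R*np.cos(p+a)/100;z=R*np.sin(p+a)/100
X=(x-x[0]).round(3);Z=(z-z[0]).round(3)
rows=[[round(d,3),0,round(-e,3)] for d,e in zip(np.diff(X),np.diff(Z))]
for i in range(0,len(rows),8):print(rows[i:i+8],np.degrees(a[min(i+8,len(a)-1)]),X[min(i+8,len(a)-1)],Z[min(i+8,len(a)-1)])
E
```

```text
[[np.float64(0.006), 0, np.float64(-0.032)], [np.float64(0.015), 0, np.float64(-0.064)], [np.float64(0.028), 0, np.float64(-0.102)], [np.float64(0.034), 0, np.float64(-0.101)], [np.float64(0.039), 0, np.float64(-0.099)], [np.float64(0.045), 0, np.float64(-0.097)], [np.float64(0.051), 0, np.float64(-0.094)], [np.float64(0.056), 0, np.float64(-0.091)]] 22.45 0.274 0.68
[[np.float64(0.061), 0, np.float64(-0.088)], [np.float64(0.066), 0, np.float64(-0.084)], [np.float64(0.07), 0, np.float64(-0.08)], [np.float64(0.075), 0, np.float64(-0.076)], [np.float64(0.079), 0, np.float64(-0.072)], [np.float64(0.083), 0, np.float64(-0.067)], [np.float64(0.087), 0, np.float64(-0.062)], [np.float64(0.09), 0, np.float64(-0.058)]] 48.45 0.885 1.267
[[np.float64(0.093), 0, np.float64(-0.052)], [np.float64(0.096), 0, np.float64(-0.047)], [np.float64(0.099), 0, np.float64(-0.041)], [np.float64(0.1), 0, np.float64(-0.035)], [np.float64(0.103), 0, np.float64(-0.03)], [np.float64(0.104), 0, np.float64(-0.024)], [np.float64(0.105), 0, np.float64(-0.018)], [np.float64(0.082), 0, np.float64(-0.01)]] 73.7 1.667 1.524
[[np.float64(0.059), 0, np.float64(-0.005)], [np.float64(0.029), 0, np.float64(-0.001)], [np.float64(0.011), 0, np.float64(-0.001)]] 76.72 1.766 1.531
```

The handle is gripped at 34 mm, matching the crossbar length. I'll swing it along the arc, checking force between calls.

>>> apply_moves(slide=[[0.006,0,-0.032],[0.015,0,-0.064],[0.028,0,-0.102],[0.034,0,-0.101],[0.039,0,-0.099],[0.045,0,-0.097],[0.051,0,-0.094],[0.056,0,-0.091]], turn=[[0,0,0],[0,0,0],[0,0,0],[0,0,0],[0,0,0],[0,0,0],[0,0,0],[0,0,0]], jaw=[1,1,1,1,1,1,1,1])

```text
time_s: 10.75
tcp_pos: [0.4538, 0.1572, 0.2143]
eef_rot: [180.0, 0.0, -6.0]
contact_force: [3.3, -3.5, -4.9]
gripper_width: 0.0338
```

```bash
python3 - <<'E'
from plant import r
from h import *
c=r.capture("scene"); cv2.imwrite("pics/scene5.png",cv2.resize(c["pixels"][120:260,230:390],None,fx=4,fy=4,interpolation=cv2.INTER_CUBIC))
s=r.get_state();print(s["tcp_pos"],s["eef_rot"],s["gripper_width"],s["contact_force"],s["moment"])
E
```

```text
[0.45476541 0.1570757  0.21568378] [ 1.79972782e+02 -4.88115848e-02 -5.99148872e+00] 0.03377006966918447 [-0.91565031 -4.67571991  0.385827  ] [-1.83933178  0.49714765 -0.03209285]
```

View pics/scene5.png

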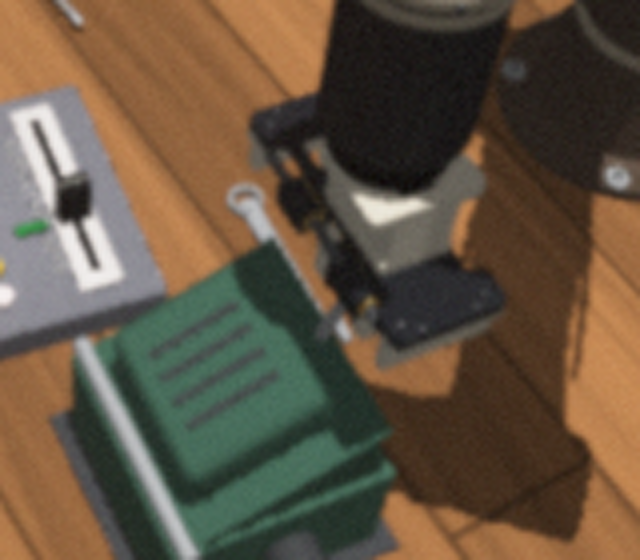

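The cover is lifting cleanly (gap visible at the housing's right side, around (300,500)), with low forces. I'll carry on.

>>> apply_moves(slide=[[0.061,0,-0.088],[0.066,0,-0.084],[0.07,0,-0.08],[0.075,0,-0.076],[0.079,0,-0.072],[0.083,0,-0.067],[0.087,0,-0.062],[0.09,0,-0.058]], turn=[[0,0,0],[0,0,0],[0,0,0],[0,0,0],[0,0,0],[0,0,0],[0,0,0],[0,0,0]], jaw=[1,1,1,1,1,1,1,1])

```text
time_s: 11.6
tcp_pos: [0.515, 0.1507, 0.2729]
eef_rot: [180.0, 0.0, -6.0]
contact_force: [-1.0, -4.9, -5.2]
gripper_width: 0.0336
```

```bash
python3 - <<'E'
from plant import r
s=r.get_state();print(s["tcp_pos"],s["eef_rot"],s["gripper_width"],s["contact_force"],s["moment"])
E
```

```text
[0.5150292  0.15069609 0.27290965] [ 1.79978262e+02  2.48550627e-03 -6.00935980e+00] 0.03360474286008383 [-0.96383061 -4.90340275 -5.20391768] [-1.870569    0.01933572  0.04249792]
```

>>> apply_moves(slide=[[0.093,0,-0.052],[0.096,0,-0.047],[0.099,0,-0.041],[0.1,0,-0.035],[0.103,0,-0.03],[0.09,0,-0.022],[0.06,0,-0.012],[0,0,0]], turn=[[0,0,0],[0,0,0],[0,0,0],[0,0,0],[0,0,0],[0,0,0],[0,0,0],[0,0,0]], jaw=[1,1,1,1,1,1,1,1])

```text
time_s: 12.4
tcp_pos: [0.5795, 0.1439, 0.2965]
eef_rot: [180.0, -0.0, -6.0]
contact_force: [-0.8, -4.2, -2.0]
gripper_width: 0.034
```

```bash
python3 - <<'E'
from plant import r
from h import *
for n in("scene","top"):
    c=r.capture(n); np.savez(f"pics/{n}6.npz",**c); cv2.imwrite(f"pics/{n}6.png",cv2.resize(c["pixels"][100:280,200:400] if n=="scene" else c["pixels"][120:270,130:330],None,fx=3.3,fy=3.3,interpolation=cv2.INTER_CUBIC))
s=r.get_state();print(s["tcp_pos"],s["eef_rot"],s["gripper_width"],s["contact_force"],s["moment"])
E
```

```text
[0.57897332 0.14396258 0.29643508] [ 1.79976778e+02 -2.25769052e-02 -6.02756373e+00] 0.0339519027317734 [-0.99530648 -4.86741866 -1.24842201] [-1.86780921  0.16369165  0.00488458]
```

View pics/scene6.png

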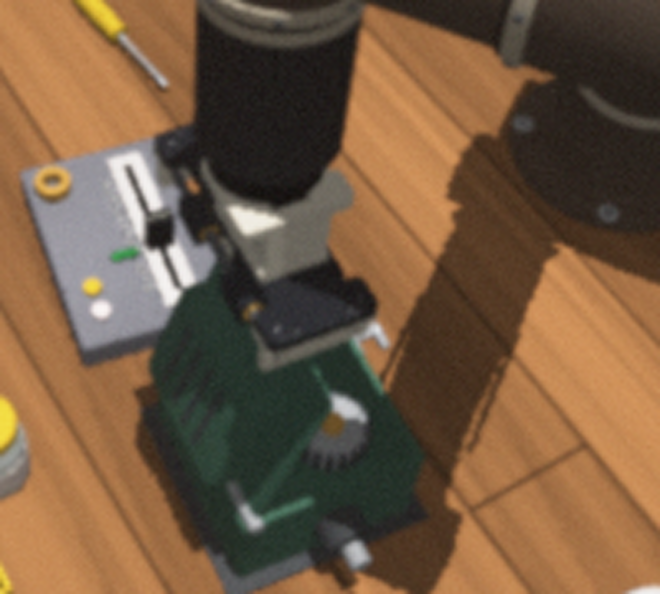

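View pics/top6.png

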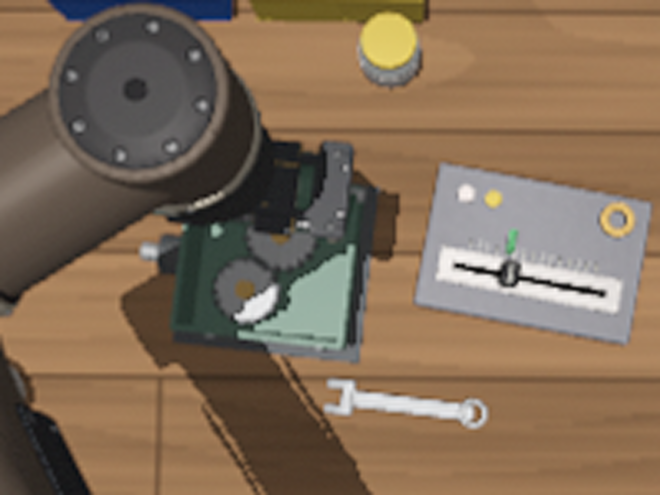

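>>> apply_moves(slide=[[0.08,0,-0.01],[0.07,0,-0.006],[0.05,0,-0.003],[0.03,0,-0.001],[0,0,0],[0,0,0]], turn=[[0,0,0],[0,0,0],[0,0,0],[0,0,0],[0,0,0],[0,0,0]], jaw=[1,1,1,1,1,1])

```text
time_s: 13.1
tcp_pos: [0.602, 0.1415, 0.2989]
eef_rot: [180.0, -0.1, -6.0]
contact_force: [0.1, -4.7, -0.9]
gripper_width: 0.0339
```

```bash
python3 - <<'E'
from plant import r
from h import *
T=dict(np.load("pics/top0.npz"))
print("rod",plane(T,[[(95/4.4)+165-.4,58/4.4+160-.4],[340/4.4+165-.4,82/4.4+160-.4]],.114))
for n in("scene","top"):
    c=r.capture(n); np.savez(f"pics/{n}7.npz",**c); cv2.imwrite(f"pics/{n}7.png",cv2.resize(c["pixels"][100:280,200:400] if n=="scene" else c["pixels"][120:270,130:330],None,fx=3.3,fy=3.3,interpolation=cv2.INTER_CUBIC))
    C=cloud(c);print(n)
    th=np.radians(-6);Rm=np.array([[np.cos(th),-np.sin(th)],[np.sin(th),np.cos(th)]])
    L=(C[...,:2]-[.6103,.1408])@Rm
    hsv=cv2.cvtColor(c["pixels"],cv2.COLOR_BGR2HSV)
    k=(np.abs(L[...,1])<.095)&(L[...,0]>-.05)&(L[...,0]<.1)&(C[...,2]>.12)&(C[...,2]<.27)&(hsv[...,0]>55)&(hsv[...,0]<100)&(hsv[...,1]>60)
    for z in np.arange(.12,.27,.02):
        q=k&(C[...,2]>=z)&(C[...,2]<z+.02); print(round(z,2),q.sum(),np.percentile(L[q][:,0],[5,50,95]).round(4) if q.sum() else "")
s=r.get_state();print(s["time_s"],s["tcp_pos"],s["eef_rot"],s["gripper_width"],s["contact_force"],s["moment"],s["qd"])
E
```

```text
rod [[0.62051024 0.23209173 0.114     ]
 [0.60284686 0.04086967 0.114     ]]
scene
0.12 24 [-0.0046 -0.0033 -0.0016]
0.14 58 [-0.0092 -0.0056  0.0379]
0.16 108 [-0.0137  0.0108  0.0372]
0.18 123 [-0.0185  0.006   0.0315]
0.2 118 [-0.0225  0.002   0.026 ]
0.22 173 [-0.0276 -0.0031  0.0222]
0.24 398 [-0.031   0.0026  0.0161]
0.26 34 [-0.0373 -0.0339 -0.0317]
top
0.12 0 
0.14 1 [-0.0051 -0.0051 -0.0051]
0.16 1 [-0.0076 -0.0076 -0.0076]
0.18 2 [-0.0174 -0.0155 -0.0137]
0.2 2 [0.026  0.0262 0.0264]
0.22 2 [0.0239 0.024  0.024 ]
0.24 15 [-0.0298  0.0076  0.0179]
0.26 27 [-0.0367 -0.0343 -0.0314]
13.2 [0.60193543 0.14150139 0.2988684 ] [ 1.79985928e+02 -6.98814761e-02 -6.01240581e+00] 0.033932386660300295 [-0.35540473 -5.10326689 -0.28770276] [-1.93221471  0.11874296 -0.01809609] [ 0.03043409 -0.12672596 -0.0783055  -0.02893873 -0.05008589  0.08203509]
```

View pics/scene7.png

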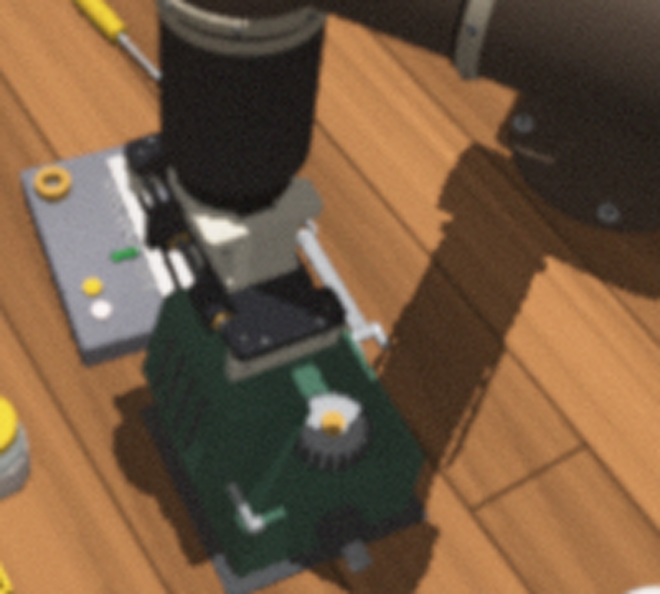

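The cover plate leans 13.2° off vertical by depth, which gives an opening of about 76.8° (1.340 rad) and matches the kinematic value. I'll hold for the dwell, recheck and hand in.

>>> apply_moves(slide=[[0,0,0],[0,0,0],[0,0,0],[0,0,0],[0,0,0],[0,0,0],[0,0,0],[0,0,0]], turn=[[0,0,0],[0,0,0],[0,0,0],[0,0,0],[0,0,0],[0,0,0],[0,0,0],[0,0,0]], jaw=[1,1,1,1,1,1,1,1])

```text
time_s: 14.0
tcp_pos: [0.6018, 0.1415, 0.2988]
eef_rot: [180.0, -0.1, -6.0]
contact_force: [-1.3, -5.5, -0.9]
gripper_width: 0.0336
```

```bash
python3 - <<'E'
from plant import r
from h import *
th=np.radians(-10.5);O=np.array([.550,-.1353]);Rm=np.array([[np.cos(th),-np.sin(th)],[np.sin(th),np.cos(th)]])
c=r.capture("top");C=cloud(c)[190:215,270:296];k=(C[...,2]>.076)&(C[...,2]<.1);q=(C[k][:,:2]-O)@Rm;print(len(q),q.mean(0))
th=np.radians(-6);Rm=np.array([[np.cos(th),-np.sin(th)],[np.sin(th),np.cos(th)]])
c=r.capture("scene");C=cloud(c);L=(C[...,:2]-[.6103,.1408])@Rm;hsv=cv2.cvtColor(c["pixels"],cv2.COLOR_BGR2HSV)
P=[]
for z in np.arange(.12,.27,.02):
    q=(np.abs(L[...,1])<.095)&(L[...,0]>-.05)&(L[...,0]<.1)&(C[...,2]>=z)&(C[...,2]<z+.02)&(hsv[...,0]>55)&(hsv[...,0]<100)&(hsv[...,1]>60)
    P.append([z+.01,np.percentile(L[q][:,0],5)])
P=np.array(P);print("open rad",np.pi/2+np.arctan(np.polyfit(P[:,0],P[:,1],1)[0]))
s=r.get_state();print(s["time_s"],s["tcp_pos"],s["gripper_width"],s["contact_force"])
E
```

```text
48 [-0.03032761  0.02492601]
open rad 1.3506358006269463
14.1 [0.60185567 0.14152328 0.29886982] 0.033832698242489384 [ 0.05912344 -4.89851582  0.06965979]
```

```bash
python3 -c "
from plant import r
print(r.close_job())"
```

```text
the job is handed in; nothing more can be done
None
```

I set the slider level with the green pointer, swung the cover up to its balance point, and handed the job in at about 14 s with the red handle still gripped. The hand-in gives no verdict, so these are my own last checks:

- **Slider:** it sits at 24.9 mm along the console against 25.3 mm for the pointer, within the 7 mm allowed. My first placement measured about 3–4 mm past the pointer, so I gripped it again and moved it back.
- **Cover angle:** my pre-hand-in depth fit gave 1.351 rad and the arm geometry about 1.34 rad, against a target of 1.339 ± 0.07. The two agree within 0.01 rad, and the arm position was steady.
- **Grip:** the fingers are 34 mm apart, which matches the crossbar, at a 25 N setting. The vertical and fore-aft forces on the tool were near zero, as expected at balance. A steady sideways force of about 5 N remained from a small gripping offset.
- **Other items:** I didn't touch any of the bystanders, and the ones visible in my pictures looked unmoved. I did not measure their positions at the end.

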